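# Hand over the marking tray with its ball in the dish

## Robot

A 6-joint arm with a two-finger parallel gripper is mounted at the origin on a cart in front of the work surface, level with it; the furniture and walls round the work are solid. World frame = base frame: x ahead of the robot, y to its left, z up, the work surface at z = 0. Lengths are in mm, angles in rad, forces in N, time in s.
With the tool pointing down it reaches from about 400 to 925 mm from the base axis. Payload 12.5 kg.
Tool frame: the origin (TCP) lies between the finger pads; the fingertips stand 25 mm ahead of it and the grasp point (between the pads) lies 6 mm ahead of it; z points along the fingers, y is the line along which they close (so a half turn about z gives the same grasp; the last joint's range is limited). The gripper opens to 95 mm and grips with 3 to 60 N. Pads are 20 mm wide; open, the fingers measure 119 mm over their backs; the gripper's body (75 mm by 180 mm) begins 59 mm behind the grasp point.
Start: joints at [1.09, 0.491, 1.559, -0, 1.092, -0.106], TCP at [228.788, 581.636, 239.661] pointing down, gripper open.
Joint ranges: [-3.1, 3.1], [-0.84, 2.19], [0.05, 2.79], [-1.13, 4.28], [0.06, 2.93], [-2.69, 2.69]. Speed limits (rad/s): [2.22, 2.22, 2.79, 3.14, 3.14, 3.14].

## Interface

Orientations are given as [roll, pitch, yaw] about the fixed x, y, z axes, in that order (R = Rz(yaw) Ry(pitch) Rx(roll)).
In Python, from cell import state, read_camera, job_done, cut_out gives the robot as it stands. The module is installed in compiled form; this text tells all that it offers.
- The arm moves only by the tool jog_arm, never from a script. Its argument "motion" is a list of rows, each a list of 2 entries, a list of its own where there are three numbers: the shift along the tool's x, y, z in mm, then the turn about the tool's z in rad. A call has 1 to 5 rows; each row is the pose to reach, as a shift and turn from the pose commanded when the call began, along the tool's axes at that moment; what a row does not reach only later rows make up. A row lasts 1/10 s, in which the tool goes at most 50 mm and 8.59 degrees, less where a joint would pass 70% of its speed; a pose out of reach is approached as far as the arm can. A call with a gripper value outside its range is refused whole. "grip" is the closure, from 0 (fully open) to 1 (shut), set as the call begins (left out, the last holds). The fingers move at their own pace and stop on an object; the grip force is fixed at half the most. Time passes only in rows, so rows that repeat a pose let the fingers close. It gives the time, the measured TCP pose, the force, the opening and the grip force at its end, in the units of the state.
- state(): the state, without advancing time (a new reading comes with each control period).
- read_camera(name): name is "side" or "top" or "wrist"; returns a dict with "img" (480x640x3 uint8, blue, green, red), "vertical_fov" (degrees; the focal length in pixels is half the picture's height over the tangent of half this angle, whatever the lens; pixels are square), "cx", "cy" (the principal point, pixels), "k1" (the pictures are not rectified: a ray, as slopes to the right and down, at radius r is drawn at 1 + k1 r^2 times it, then the intrinsics apply), "extrinsics" (4x4, takes a point from camera to world coordinates). Camera axes: x right, y up, looking along -z (the intrinsics and any distortion apply to the point x, -y, -z); pixel columns grow to the right and rows downward; lengths in mm; the calibration is good to about 2 mm. A picture is of the moment at which its call begins. There is no depth.
- job_done(): hands the job in; it is judged then, once.
Trained networks look in a picture, given as the dict that the camera call returned (one of the last four; its "shot" number tells which), for a name from the list of things; names that differ only in an ending like _2 or _b are one class to them, and where a whole thing is asked for, a point or a joint stands for the part that bears it (a point fixed in the world has none). Each returns a list of dicts, best first, with "p" (0 to 1); they miss things now and then, are a little off and sometimes report something else, mostly with a low value. They report only what shows in the picture. A call takes as long as a camera call. They do not tell look-alikes from the thing itself.
- cut_out(name, picture): "region" (480x640 bool, what is visible of it) and "box" ([left, top, right, bottom] in pixels, round what is visible of it).
The state is a dict: "t": time; "joints": joint angles; "qvel": joint speeds; "tau": joint torques, N m; "eef_pos": TCP position; "tcp_rot": TCP orientation; "ft_force": force on the tool from outside, world axes, zero at the start; "moment": the same for the moment, N m; "opening": opening from 0.0 (shut) to 1.0 (fully open); "grip_force": force on a finger pad.
Only numpy, scipy, OpenCV 4.12 (cv2) and the standard library are available. Lean on these libraries where they do the work, as an engineer would, in place of code of your own. Each camera call takes 0.05 s, during which the arm holds its last target. There are 200 camera calls.

## Task

Take the marker out of its wooden block, lower it end-down into the green tube on the tray until it stands on the tube's bottom, and let go of it. Then lift the tray by its handle well clear of the bench (underside at least 12 cm up, so that it passes over the other things) and turn it a quarter turn, so that its dish end points straight away from the robot, towards the window. Keep the tray level and the steel ball inside the blue ring in the dish all the while, leave the other things where they stand, and finish still holding the tray up there by its handle, the tray at rest.

Things in the scene. Friction and masses are not known exactly. Their poses are not given: they have to be found in the camera images.
- kit_tray: Loose carrying tray, about 0.35 kg, nearly balanced about its handle. Origin: underside of its wooden base plate, below the handle; z up. Plate 12 mm thick, 70 mm wide. +x points to the dish, -x to the tube; reaches 137 mm to the dish's rim, 120 mm to the tube end, 134 mm up (handle top). At the start the dish end points to the robot's left (+y) within 0.3 rad.
- handle_grip (a point): Point on the handle's axis in the wooden grip, 110 mm above the tray's underside. The grip is an upright dark wooden block, 26 x 26 mm square (sides along tray x and y), from 78 to 134 mm above the underside, on a 16 mm steel stem. Take it from above.
- dish_center (a point): Middle of the white dish's inner floor, 85 mm from the handle along tray +x and 17 mm above the tray's underside. The dish has a rim of 52 mm radius, 34 mm above the underside; its floor slopes gently up (about 15 degrees) from a flat middle of 6 mm radius. A thin blue ring of 25 mm radius is painted round the middle.
- ball_center (a point): Centre of the loose polished steel ball, 25 mm in diameter, 0.05 kg, that lies in the dish. It rolls freely: move the tray gently.
- tube_mouth (a point): Centre of the mouth of the upright green tube on the tray, 92 mm from the handle along tray -x, 76 mm above the tray's underside. Bore 24 mm, wider at the mouth; its bottom is 15 mm above the tray's underside; outside 31 mm, 34 mm at the mouth.
- marker: Loose marker pen, white with a red cap, 135 mm long, 16 mm thick, 0.02 kg. It stands upright in the wooden block at the start. Its own y axis runs along the pen and points up at the start; its origin is on the pen's side, at half length.
- marker_mid (a point): Point on the marker's axis at half length, 67.5 mm above its lower end.
- marker_low (a point): Middle of the marker's lower end (the end in the block at the start).
- marker_block: Wooden block fixed to the bench, 75 x 75 x 45 mm, with one upright hole in its middle, 21 mm wide and 36 mm deep, in which the marker stands, so 99 mm of the marker stick out. Origin: centre of its underside. It is on the right or the left of the tray.
- pin_tin: Grey-blue tin with an ochre lid, 57 mm in diameter, 72 mm tall, a bystander; origin under its centre.
- pigment_red: Spice jar with red pigment and a yellow cap, 45 mm in diameter, 100 mm tall, a bystander; origin under its centre.
- plaster_blank: Pale plaster block, 48 x 48 x 20 mm, a bystander; origin under its centre.
- far_ref (a point): A fixed unmarked point on the bench, straight ahead of the robot beyond the tray; its x axis points straight away from the robot (towards the window), y to the robot's left, z up.
There are look-alikes about, which are no part of the job. Of the things like the marker, leave any that is pink or purple; of the rest the larger one is meant.

How it is judged:
By the outcome, as a careful person would: the job done as asked, in the order asked, and still so for the second after the job is handed in, while the arm keeps its last pose, push and grip.
It also fails if it takes over 61 s, if anything falls off the work surface, if the arm or the gripper's body presses on something with over 40 N, if the wrist force passes 120 N, or if a joint passes its speed limit or range.

## Working session

There is one attempt and no reset: what is moved stays moved. The work goes in short steps, Python scripts to look and compute and a tool call to move; the robot and the scene stay as the last step left them, time stands still between calls to the robot, and variables do not carry over. Pictures are saved under pics/ and viewed, at most 10 in all, crops included, and the job is handed in when it is done.

Besides the shell and the picture viewer there is one more tool, called in YAML: its name, and indented under it one key for each argument. jog_arm: Moves the arm, as the interface text tells. Its arguments: {"type":"object","properties":{"motion":{"type":"array"},"grip":{"type":"number"}},"required":["motion"]}

```bash
mkdir -p pics
cat > h.py <<'E'
import numpy as np, cv2
from cell import state, read_camera, job_done, cut_out
from scipy.spatial.transform import Rotation as R
def K(p):
    f=240/np.tan(np.radians(p["vertical_fov"])/2)
    return np.array([[f,0,p["cx"]],[0,f,p["cy"]],[0,0,1.]])
def ray(p,uv):
    d=(np.array(uv,float)-[p["cx"],p["cy"]])/K(p)[0,0]
    s=d.copy()
    for _ in range(20): s=d/(1+p["k1"]*(s@s))
    E=np.array(p["extrinsics"]); return E[:3,3],E[:3,:3]@np.array([s[0],-s[1],-1])
def atz(p,uv,z):
    o,d=ray(p,uv); return o+d*(z-o[2])/d[2]
def proj(p,P):
    E=np.array(p["extrinsics"]); c=E[:3,:3].T@(np.array(P,float)-E[:3,3])
    s=np.array([c[0],-c[1]])/-c[2]; s=s*(1+p["k1"]*(s@s)); return s*K(p)[0,0]+[p["cx"],p["cy"]]
def tri(a,ua,b,ub):
    o1,d1=ray(a,ua);o2,d2=ray(b,ub)
    t=np.linalg.lstsq(np.c_[d1,-d2],o2-o1,rcond=None)[0]
    q1=o1+t[0]*d1;q2=o2+t[1]*d2
    return (q1+q2)/2,np.linalg.norm(q1-q2)
E
cat > a.py <<'E'
from h import *
np.set_printoptions(precision=1,suppress=True)
print(state())
for n in ["top","side"]:
    p=read_camera(n); cv2.imwrite(f"pics/{n}0.png",p["img"])
    print(n,{k:v for k,v in p.items() if k!="img"})
    for o in ["kit_tray","marker","marker_block","pin_tin","pigment_red","plaster_blank","ball_center"]:
        for r in cut_out(o,p)[:4]: print(o,round(r["p"],2),np.array(r["box"]))
E
python3 a.py
```

```text
{'t': 0.0, 'joints': array([ 1.1,  0.5,  1.6,  0. ,  1.1, -0.1]), 'qvel': array([ 0.,  0.,  0.,  0.,  0., -0.]), 'tau': array([  0. , -61.3, -25.8,   0.1,   0. ,  -0. ]), 'eef_pos': array([228.7, 581.5, 239.1]), 'tcp_rot': array([-3.1, -0. ,  2.8]), 'ft_force': array([-0.9, -0.1, -0.5]), 'moment': array([0., 0., 0.]), 'grip_force': 0.0, 'opening': 0.9964651283721062}
top {'vertical_fov': 56.89138300967457, 'cx': 316.8798117906914, 'cy': 247.92949102634836, 'k1': -0.05522077800828202, 'extrinsics': array([[  -0. ,    1. ,   -0.1,  464.2],
       [  -1. ,   -0. ,    0. ,  -54.7],
       [  -0. ,    0.1,    1. , 1035.6],
       [   0. ,    0. ,    0. ,    1. ]]), 'shot': 1}
kit_tray 0.88 [242.  262.5 358.  317.4]
marker 0.77 [450.4 262.  503.5 287.4]
marker 0.68 [332.4 228.5 375.1 237.1]
marker 0.51 [390.9 302.2 398.3 344.2]
marker_block 0.72 [395.8 247.9 440.8 286.2]
pin_tin 0.83 [124.5 289.6 165.2 315.9]
pigment_red 0.91 [300.9 152.7 323.2 185.4]
plaster_blank 0.73 [383.5 178.5 411.4 204.7]
ball_center 0.56 [259.4 280.6 274.4 293.3]
side {'vertical_fov': 50.66289649391928, 'cx': 316.1190863179784, 'cy': 245.8454658920984, 'k1': -0.0810449737422214, 'extrinsics': array([[   0.9,    0.3,   -0.4,  197. ],
       [  -0.5,    0.5,   -0.7, -847.9],
       [  -0. ,    0.8,    0.6,  832.9],
       [   0. ,    0. ,    0. ,    1. ]]), 'shot': 2}
kit_tray 0.64 [243.1 251.  296.5 337. ]
kit_tray 0.56 [204.8 192.5 226.6 228. ]
marker 0.77 [350.7 403.7 414.7 448.3]
marker 0.76 [257.5 357.6 295.9 384.1]
marker 0.72 [342.3 315.4 352.6 358.7]
marker 0.64 [333.7 295.8 360.  324. ]
marker_block 0.61 [242.6 252.8 297.1 334. ]
marker_block 0.59 [324.5 334.6 367.5 386.2]
marker_block 0.43 [368.6 233.7 392.2 272.2]
pin_tin 0.96 [202.4 194.3 225.7 227.5]
pin_tin 0.5 [371.1 231.5 393.2 271.3]
pigment_red 0.7 [369.7 231.2 389.4 269.8]
plaster_blank 0.72 [392.1 312.6 420.1 335.3]
ball_center 0.58 [326.1 338.4 366.8 386.6]
```

View pics/top0.png

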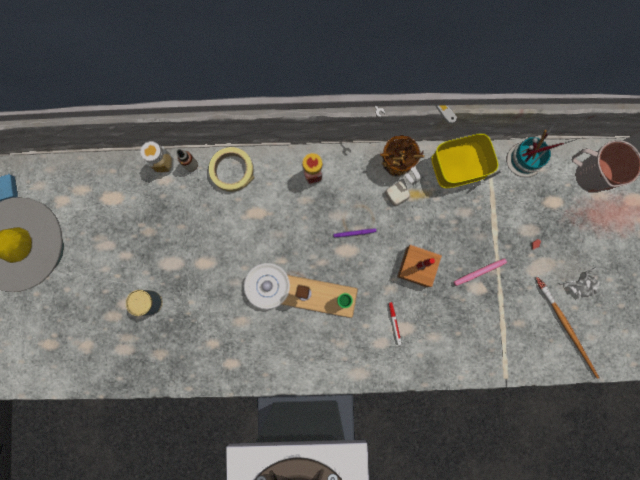

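View pics/side0.png

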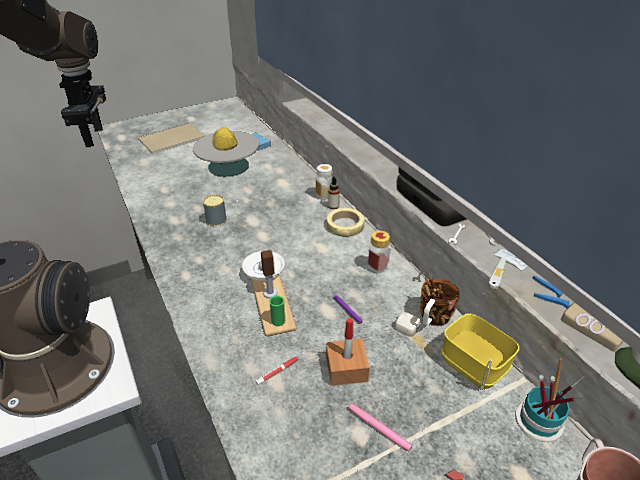

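The top view shows the marker in its block at about (425,263), with the tray's dish at (267,287), handle at (303,292) and tube at (345,300). The side view confirms the red-capped marker in the block at (348,340).

```bash
cat > b.py <<'E'
from h import *
a=cv2.imread("pics/top0.png");b=cv2.imread("pics/side0.png")
z=lambda i,x,y,w,h,f:cv2.resize(i[y:y+h,x:x+w],None,fx=f,fy=f,interpolation=cv2.INTER_CUBIC)
c=np.zeros((600,800,3),np.uint8)
c[:300,:520]=z(a,236,250,130,75,4)
c[:240,540:800]=z(a,390,240,65,60,4)
c[300:600,:320]=z(b,230,240,80,75+25,4)[:300]
c[300:600,340:580]=z(b,320,312,60,75,4)
cv2.imwrite("pics/crop.png",c)
E
python3 b.py
```

```text
(no output)
```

View pics/crop.png

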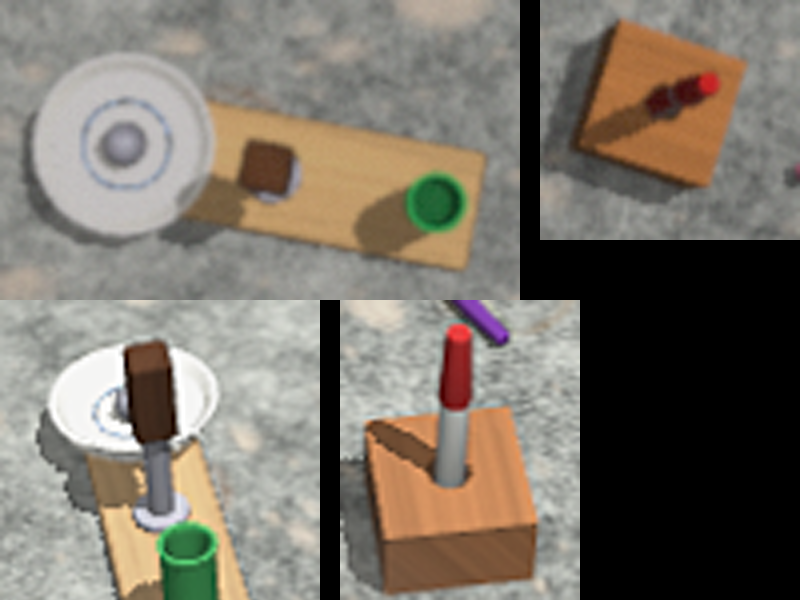

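Top crop: marker cap top at (432,261), block centre at (420.7,266.1), handle top at (303.3,291.8), tube mouth at (345,300.5) and ring centre at (267.5,285.8). The ball is inside the ring. In the side view the cap top is at (349.5,319) and the hole at (348,353).

```bash
cat > c.py <<'E'
from h import *
np.set_printoptions(precision=1,suppress=True)
t=read_camera("top");s=read_camera("side")
H=atz(t,(303.25,291.75),134);T=atz(t,(345,300.5),76);D=atz(t,(267.5,285.75),22)
print("handle",H,"tube",T,"dish",D,np.linalg.norm((H-T)[:2]),np.linalg.norm((H-D)[:2]))
v=(D-T)[:2];print("yaw tray",np.arctan2(v[1],v[0]),np.linalg.norm(v))
M=atz(t,(432,261),144);B=atz(t,(420.7,266.1),45);print("mtop",M,"block",B)
print("tri",tri(t,(432,261),s,(349.5,319)))
for n,P in [("h",H),("tube",T),("B",B),("M",M)]: print(n,proj(s,P))
c=[atz(t,(390+(u-540)/4,240+v/4),45)[:2] for u,v in [(622,20),(746,64),(708,186),(575,148)]]
c=np.array(c);print(c, np.linalg.norm(np.roll(c,-1,0)-c,axis=1));e=c[1]-c[0];print("block yaw",np.arctan2(e[1],e[0]))
for n,u,z in [("jar",(312,163),100),("tin",(139,302),72),("plast",(399,192),20)]: print(n,atz(t,u,z))
print(state()["tcp_rot"])
E
python3 c.py
```

```text
handle [490.5 -27.2 134. ] tube [ 470.9 -114.8   76. ] dish [509.6  57.6  22. ] 89.78412064365298 86.87804052603703
yaw tray 1.3495438059460425 176.66207897594947
mtop [ 544.6 -289.9  144. ] block [ 542.8 -289.8   45. ]
tri (array([ 546.9, -291. ,  143.5]), np.float64(4.820513037451439))
h [265.1 253.4]
tube [274.6 300.1]
B [344.5 354. ]
M [346.9 319.1]
[[ 591.3 -269.3]
 [ 564.3 -338.3]
 [ 496.3 -312.6]
 [ 519.8 -239. ]] [74.1 72.7 77.3 77.7]
block yaw -1.9438069124072277
jar [771. -52. 100.]
tin [479.2 333.7  72. ]
plast [ 721.1 -254.7   20. ]
[ 3.1 -0.   2.8]
```

```bash
cat > go.py <<'E'
import sys; from h import *
np.set_printoptions(precision=2,suppress=True)
def go(x,y,z,yaw):
    s=state(); r=R.from_euler("xyz",s["tcp_rot"]).as_matrix(); d=r.T@(np.array([x,y,z])-s["eef_pos"])
    cy=np.arctan2(r[1,0],r[0,0]); t=-((yaw-cy+np.pi)%(2*np.pi)-np.pi)
    print("t",round(s["t"],2),"pos",s["eef_pos"],"rpy",s["tcp_rot"],"open",round(s["opening"],3),"F",s["ft_force"],"j",s["joints"]); print("shift",d,"turn",round(t,3))
if __name__=="__main__": go(*map(float,sys.argv[1:]))
E
python3 go.py 545 -290 200 1.35; python3 go.py 500 100 240 1.35
```

```text
t 0.9 pos [228.78 581.64 239.68] rpy [ 3.14 -0.    2.77] open 1.001 F [ 0.14 -0.22 -0.28] j [ 1.09  0.49  1.56  0.    1.09 -0.11]
shift [-613.35 -695.38   39.6 ] turn 1.417
t 0.9 pos [228.78 581.64 239.68] rpy [ 3.14 -0.    2.77] open 1.001 F [ 0.14 -0.22 -0.28] j [ 1.09  0.49  1.56  0.    1.09 -0.11]
shift [-428.71 -348.92   -0.36] turn 1.417
```

jog_arm:
  motion:
    - [[-39,-32,0],0]
    - [[-78,-63,0],0]
    - [[-116,-95,0],0]
    - [[-155,-126,0],0]
    - [[-194,-158,0],0]
  grip: 0.3

```text
t: 1.4
eef_pos: [351.9, 362.3, 239.8]
tcp_rot: [3.141, 0.0, 2.767]
ft_force: [0.5, 0.3, 0.4]
opening: 0.706
grip_force: 0.0
```

jog_arm:
  motion:
    - [[-39,-32,0],0]
    - [[-78,-63,0],0]
    - [[-116,-95,0],0]
    - [[-155,-126,0],0]
    - [[-194,-158,0],0.1]

```text
t: 1.9
eef_pos: [474.5, 144.4, 239.9]
tcp_rot: [3.141, 0.0, 2.666]
ft_force: [0.2, 1.5, 0.5]
opening: 0.702
grip_force: 0.0
```

```bash
python3 go.py 545 -290 200 1.35
```

```text
t 1.9 pos [474.48 144.39 239.9 ] rpy [3.14 0.   2.67] open 0.702 F [0.17 1.45 0.46] j [ 0.16  0.31  1.87  0.    0.97 -0.93]
shift [-261.53 -353.95   39.84] turn 1.316
```

jog_arm:
  motion:
    - [[-29,-39,0],0.14]
    - [[-58,-79,0],0.28]
    - [[-87,-118,0],0.42]
    - [[-116,-157,0],0.56]
    - [[-145,-197,0],0.7]

```text
t: 2.4
eef_pos: [512.7, -97.2, 239.8]
tcp_rot: [3.141, 0.0, 1.961]
ft_force: [1.3, -0.1, -0.9]
opening: 0.701
grip_force: 0.0
```

```bash
python3 go.py 545 -290 200 1.35
```

```text
t 2.4 pos [512.68 -97.25 239.83] rpy [3.14 0.   1.96] open 0.701 F [ 1.27 -0.07 -0.87] j [-0.31  0.34  1.81  0.    0.99 -0.7 ]
shift [-190.55  -43.44   39.85] turn 0.611
```

jog_arm:
  motion:
    - [[-38,-9,8],0.12]
    - [[-76,-17,16],0.24]
    - [[-114,-26,24],0.36]
    - [[-152,-35,32],0.48]
    - [[-190.5,-43.5,40],0.611]

```text
t: 2.9
eef_pos: [546.0, -289.4, 199.3]
tcp_rot: [3.141, -0.0, 1.351]
ft_force: [0.5, 0.9, -0.2]
opening: 0.698
grip_force: 0.0
```

jog_arm:
  motion:
    - [[0,0,0],0]
    - [[0,0,0],0]

```text
t: 3.1
eef_pos: [545.6, -288.2, 199.0]
tcp_rot: [-3.141, -0.001, 1.355]
ft_force: [0.6, 0.1, 0.0]
opening: 0.697
grip_force: 0.0
```

```bash
cat > w.py <<'E'
import sys; from h import *
p=read_camera(sys.argv[1]); cv2.imwrite(f"pics/{sys.argv[2]}.png",p["img"])
np.set_printoptions(precision=1,suppress=True)
E=np.array(p["extrinsics"]);print("cam",E[:3,3],state()["eef_pos"])
for P in [(545,-290,144),(543,-290,45)]: print(proj(p,P))
for r in cut_out("marker",p)[:3]: print(r["p"],r["box"])
E
python3 w.py wrist w1; python3 go.py 545 -290 110 1.35
```

```text
cam [ 560.2 -219.2  343.6] [ 545.8 -287.4  199.5]
[322.9 280. ]
[320.  233.1]
0.78 [383.0, 1.5, 419.1, 75.6]
0.75 [293.0, 326.9, 371.6, 413.4]
0.73 [310.4, 220.0, 337.5, 295.6]
t 3.2 pos [ 545.88 -286.99  199.76] rpy [-3.14 -0.    1.36] open 0.697 F [0.31 0.69 0.02] j [-0.59  0.52  1.62  0.    1.   -0.38]
shift [-3.15 -0.21 89.76] turn 0.007
```

View pics/w1.png

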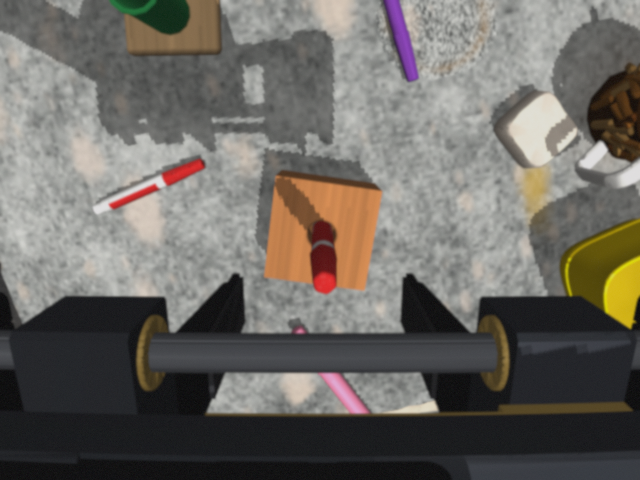

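The wrist view shows the cap top at (324,284), 1–2 mm from the prediction and centred between the fingers. Next I descend.

jog_arm:
  motion:
    - [[-1,0,25],0]
    - [[-2,0,50],0]
    - [[-3,0,75],0]
    - [[-4,0,90],0]
    - [[-4,0,90],0]

```text
t: 3.7
eef_pos: [544.7, -290.6, 108.3]
tcp_rot: [-3.139, -0.001, 1.357]
ft_force: [-0.2, 0.1, 1.3]
opening: 0.698
grip_force: 0.0
```

jog_arm:
  motion:
    - [[0,0,0],0]
    - [[0,0,0],0]
    - [[0,0,0],0]
    - [[0,0,0],0]
  grip: 1

```text
t: 4.1
eef_pos: [545.3, -291.7, 110.4]
tcp_rot: [3.14, 0.0, 1.356]
ft_force: [0.2, -0.1, 0.7]
opening: 0.424
grip_force: 0.0
```

```bash
python3 go.py 545 -290 185 1.35
```

```text
t 4.1 pos [ 545.34 -291.73  110.36] rpy [3.14 0.   1.36] open 0.424 F [ 0.21 -0.12  0.73] j [-0.6   0.63  1.7   0.    0.81 -0.38]
shift [  1.59  -0.62 -74.64] turn 0.006
```

jog_arm:
  motion:
    - [[0,0,0],0]
    - [[0,0,0],0]
    - [[0,0,0],0]
    - [[0,0,0],0]
    - [[0,0,0],0]

```text
t: 4.6
eef_pos: [545.1, -291.6, 109.6]
tcp_rot: [-3.142, -0.0, 1.356]
ft_force: [-0.5, -0.4, 1.5]
opening: 0.157
grip_force: 30.0
```

jog_arm:
  motion:
    - [[0,0,0],0]
    - [[0,0,0],0]

```text
t: 4.8
eef_pos: [545.1, -291.6, 109.6]
tcp_rot: [3.142, -0.0, 1.356]
ft_force: [-0.5, -0.6, 1.4]
opening: 0.155
grip_force: 30.0
```

jog_arm:
  motion:
    - [[0,0,-20],0]
    - [[0,0,-40],0]
    - [[0,0,-65],0]
    - [[0,0,-90],0]
    - [[0,0,-120],0]

```text
t: 5.3
eef_pos: [544.9, -291.4, 230.0]
tcp_rot: [-3.14, -0.001, 1.356]
ft_force: [-0.1, 0.9, -0.5]
opening: 0.152
grip_force: 30.0
```

jog_arm:
  motion:
    - [[0,0,0],0]
    - [[0,0,0],0]

```text
t: 5.5
eef_pos: [545.1, -291.6, 229.8]
tcp_rot: [3.141, 0.0, 1.356]
ft_force: [-0.3, -1.0, -0.8]
opening: 0.157
grip_force: 30.0
```

```bash
cat > d.py <<'E'
from h import *
w=read_camera("wrist");s=read_camera("side")
a=cv2.resize(w["img"],(400,300));b=cv2.resize(s["img"][240:390,220:420],(800,600))
b=cv2.resize(s["img"][215:365,230:430],(400,300))
t=cv2.resize(read_camera("top")["img"][230:380,220:420+0],(400,300))
cv2.imwrite("pics/d.png",np.vstack([np.hstack([a,b]),np.hstack([t,t*0])]))
E
python3 d.py; python3 go.py 471 -115 228 1.35
```

```text
t 5.65 pos [ 544.78 -291.41  228.4 ] rpy [-3.14 -0.    1.36] open 0.151 F [0.11 0.03 0.82] j [-0.6   0.49  1.59  0.    1.06 -0.38]
shift [ 156.61 -109.72    0.72] turn 0.006
```

View pics/d.png

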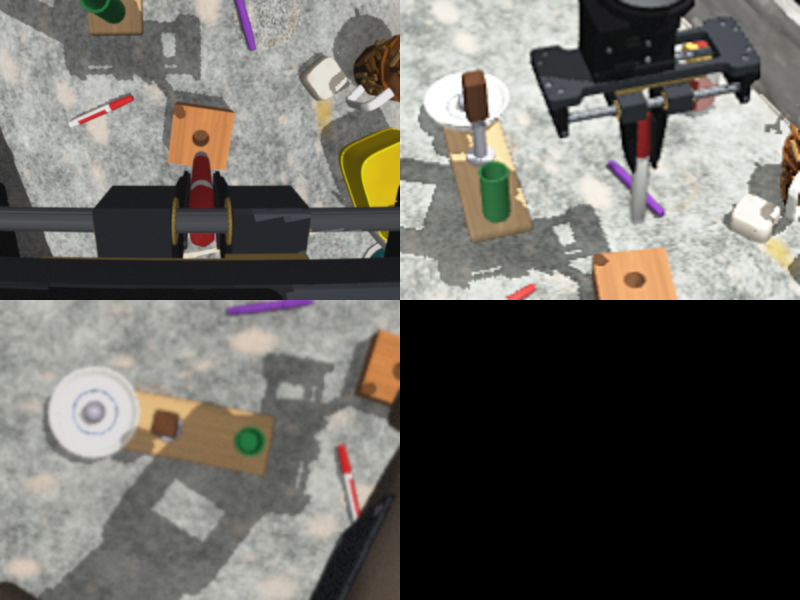

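The marker is out and held near-upright, its lower end at about (349,323) in the side view. The ball is still centred.

jog_arm:
  motion:
    - [[31,-22,0],0]
    - [[62,-44,0],0]
    - [[94,-66,0],0]
    - [[125,-88,0],0]
    - [[156.5,-109.7,0],0.006]

```text
t: 6.15
eef_pos: [470.3, -114.0, 228.8]
tcp_rot: [-3.14, -0.0, 1.349]
ft_force: [0.8, 0.5, 0.3]
opening: 0.157
grip_force: 30.0
```

jog_arm:
  motion:
    - [[0,0,0],0]
    - [[0,0,0],0]
    - [[0,0,0],0]

```text
t: 6.45
eef_pos: [471.8, -116.0, 229.3]
tcp_rot: [-3.141, -0.0, 1.35]
ft_force: [0.6, -0.3, -0.5]
opening: 0.153
grip_force: 30.0
```

```bash
cat > e.py <<'E'
from h import *
np.set_printoptions(precision=1,suppress=True)
w=read_camera("wrist");s=read_camera("side")
print(state()["eef_pos"])
p=state()["eef_pos"]; low=p+[0,0,-101]
for n,c in [("w",w),("s",s)]: print(n,"low",proj(c,low),"mid",proj(c,p+[0,0,-33]),"tube",proj(c,(470.9,-114.8,76)))
a=w["img"];b=cv2.resize(s["img"][230:340,240:340],None,fx=4,fy=4,interpolation=cv2.INTER_CUBIC)
c=np.zeros((480,800,3),np.uint8);c[:,:400]=a[:,120:520];c[:440,400:]=b
cv2.imwrite("pics/e.png",c)
E
python3 e.py
```

```text
[ 471.7 -116.2  229.2]
w low [323.  250.8] mid [323.4 293.5] tube [321.4 228.8]
s low [273.7 282.3] mid [271.6 256.8] tube [274.6 300.1]
```

View pics/e.png

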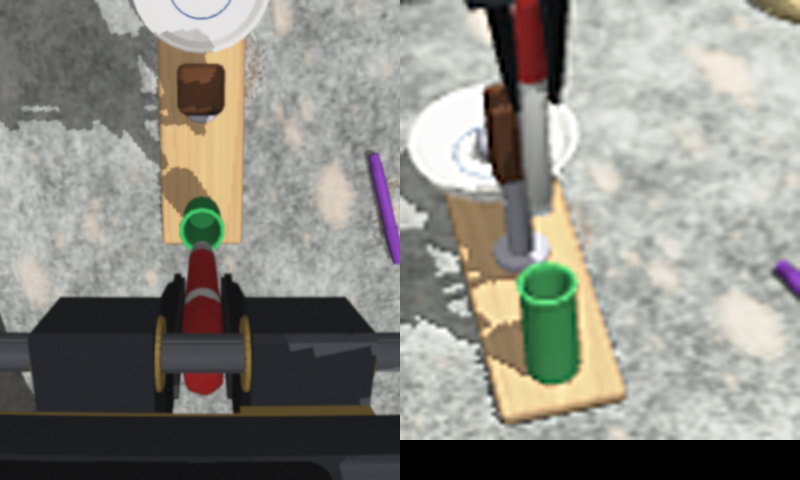

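Wrist view: tube mouth at (322,230), matching the prediction; marker low end at about (322,246). The side view hints at up to 4 mm of offset in the tube (277,301 against 274.6,300). I'll lower to just above the mouth and recheck.

jog_arm:
  motion:
    - [[0,0,14],0]
    - [[0,0,28],0]
    - [[0,0,42],0]
    - [[0,0,42],0]
    - [[0,0,42],0]

```text
t: 7.05
eef_pos: [471.5, -115.8, 187.6]
tcp_rot: [-3.141, -0.0, 1.349]
ft_force: [0.3, -0.4, -0.6]
opening: 0.155
grip_force: 30.0
```

```bash
cat > e2.py <<'E'
from h import *
np.set_printoptions(precision=1,suppress=True)
w=read_camera("wrist");s=read_camera("side")
p=state()["eef_pos"]; low=p+[0,0,-101];print(p)
for n,c in [("w",w),("s",s)]:
    print(n,"low",proj(c,low),"tube",proj(c,(470.9,-114.8,76)), "px/10mm x,y", proj(c,low+[10,0,0])-proj(c,low),proj(c,low+[0,10,0])-proj(c,low))
z=lambda i,x,y:cv2.resize(i[y:y+75,x:x+50],None,fx=8,fy=8,interpolation=cv2.INTER_CUBIC)
a=cv2.resize(w["img"][170:320,270:370],None,fx=4,fy=4,interpolation=cv2.INTER_CUBIC)
cv2.imwrite("pics/e2.png",np.hstack([a,z(s["img"],252,265)]))
E
python3 e2.py
```

```text
[ 471.7 -115.7  188.1]
w low [323.4 250.4] tube [321.8 244.3] px/10mm x,y [16.5 -3.6] [ -3.7 -16. ]
s low [274.8 296.5] tube [274.6 300.1] px/10mm x,y [ 4.3 -1.5] [-1.9 -2.9]
```

View pics/e2.png

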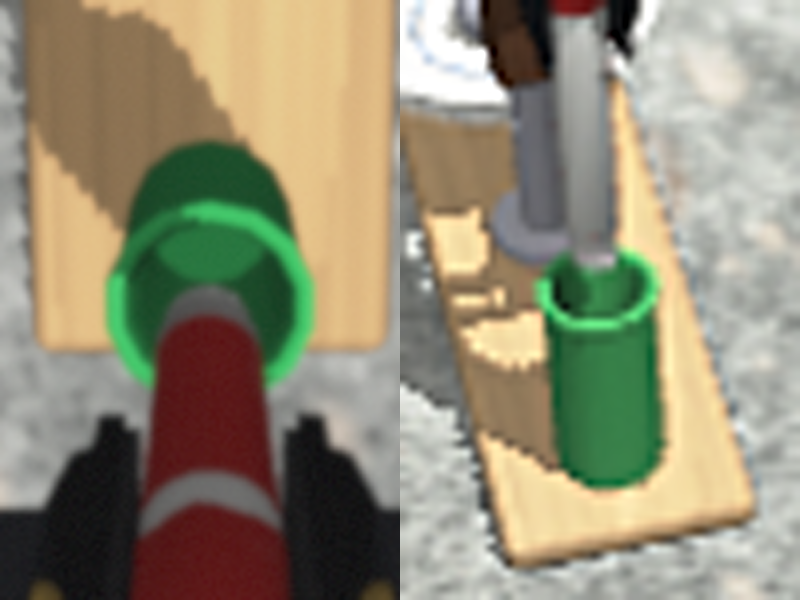

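Both views agree: the marker's lower end is aligned with the mouth within about 1 mm (side 276.4,298 over mouth 276.8,301). Inserting.

jog_arm:
  motion:
    - [[0,0,7],0]
    - [[0,0,14],0]
    - [[0,0,22],0]
    - [[0,0,30],0]
    - [[0,0,38],0]

```text
t: 7.65
eef_pos: [471.3, -115.2, 148.8]
tcp_rot: [-3.141, -0.0, 1.35]
ft_force: [1.2, 0.4, -1.4]
opening: 0.152
grip_force: 30.0
```

jog_arm:
  motion:
    - [[0,0,7],0]
    - [[0,0,14],0]
    - [[0,0,21],0]
    - [[0,0,28],0]
    - [[0,0,31],0]

```text
t: 8.15
eef_pos: [471.2, -115.2, 117.9]
tcp_rot: [-3.141, -0.0, 1.35]
ft_force: [-0.0, 0.5, -0.2]
opening: 0.157
grip_force: 30.0
```

jog_arm:
  motion:
    - [[0,0,0],0]
    - [[0,0,0],0]

```text
t: 8.35
eef_pos: [471.5, -115.4, 118.7]
tcp_rot: [3.141, -0.0, 1.35]
ft_force: [0.5, 0.6, 0.6]
opening: 0.153
grip_force: 30.0
```

jog_arm:
  motion:
    - [[0,0,0.7],0]
    - [[0,0,1.4],0]
    - [[0,0,2],0]
    - [[0,0,2],0]
    - [[0,0,2],0]

```text
t: 8.85
eef_pos: [471.4, -115.3, 116.6]
tcp_rot: [3.142, -0.0, 1.35]
ft_force: [0.2, 0.5, -0.2]
opening: 0.154
grip_force: 30.0
```

jog_arm:
  motion:
    - [[0,0,0.5],0]
    - [[0,0,1],0]
    - [[0,0,1],0]

```text
t: 9.15
eef_pos: [471.4, -115.4, 115.7]
tcp_rot: [3.141, -0.0, 1.35]
ft_force: [-0.3, -0.0, 1.6]
opening: 0.155
grip_force: 30.0
```

Contact is just starting, so I release.

jog_arm:
  motion:
    - [[0,0,0.5],0]
    - [[0,0,0.5],0]

```text
t: 9.35
eef_pos: [471.6, -115.4, 115.6]
tcp_rot: [3.141, 0.0, 1.35]
ft_force: [-0.9, -0.2, 7.1]
opening: 0.153
grip_force: 30.0
```

jog_arm:
  motion:
    - [[0,0,0],0]
    - [[0,0,0],0]
    - [[0,0,0],0]
    - [[0,0,0],0]
    - [[0,0,0],0]
  grip: 0.5

```text
t: 9.85
eef_pos: [471.3, -115.3, 115.1]
tcp_rot: [-3.142, -0.0, 1.35]
ft_force: [-0.9, -1.0, 0.6]
opening: 0.486
grip_force: 0.0
```

jog_arm:
  motion:
    - [[0,0,-20],0]
    - [[0,0,-45],0]
    - [[0,0,-75],0]
    - [[0,0,-105],0]
    - [[0,0,-130],0]

```text
t: 10.35
eef_pos: [471.3, -115.3, 246.7]
tcp_rot: [3.141, -0.0, 1.35]
ft_force: [0.2, -0.6, -0.1]
opening: 0.499
grip_force: 0.0
```

```bash
cat > f.py <<'E'
from h import *
w=read_camera("wrist");s=read_camera("side");t=read_camera("top")
for n,c in [("w",w),("s",s),("t",t)]:
    print(n,"mtop",proj(c,(471,-115,150)),"handle",proj(c,(490.5,-27.2,134)))
a=cv2.resize(w["img"],(400,300));b=cv2.resize(s["img"][215:365,200:400],(400,300))
c=cv2.resize(t["img"][240:340,230:364],(400,300),interpolation=cv2.INTER_CUBIC)
cv2.imwrite("pics/f.png",np.vstack([np.hstack([a,b]),np.hstack([c,c*0])]))
E
python3 f.py; python3 go.py 490.5 -27.2 246 2.92
```

```text
w mtop [322.38532266 252.10330535] handle [322.0420653   92.77358138]
s mtop [272.53952394 274.09428519] handle [265.10700462 253.43609584]
t mtop [347.43351267 300.09433814] handle [303.27317076 291.73576241]
t 10.5 pos [ 471.65 -115.45  246.23] rpy [3.14 0.   1.35] open 0.499 F [-0.1  -0.49 -0.86] j [-0.38  0.28  1.88  0.    0.97 -0.16]
shift [90.23 -0.95  0.2 ] turn -1.57
```

View pics/f.png

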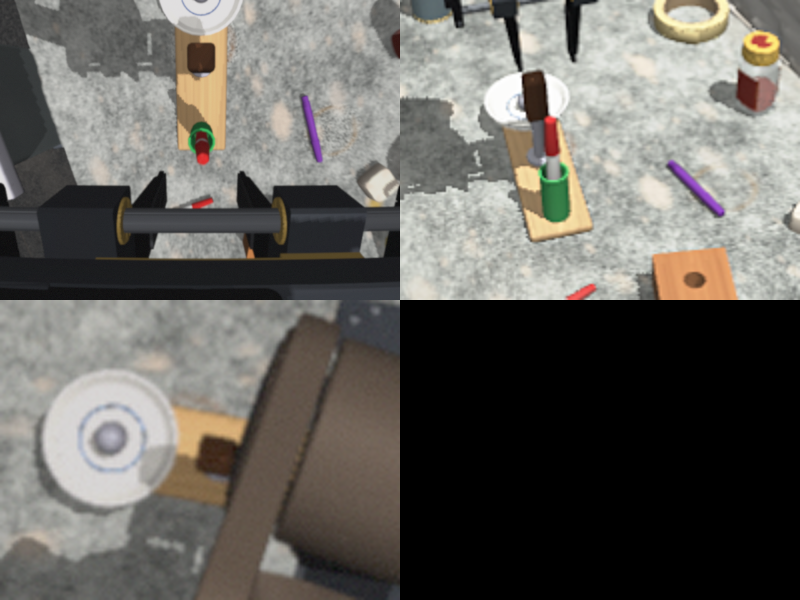

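The marker stands in the tube (side crop), the ball is inside the ring, and the handle is where predicted: wrist (322,91) against (322,93). Next is the handle, with the fingers closing along tray x.

jog_arm:
  motion:
    - [[18,0,0],-0.14]
    - [[36,0,0],-0.28]
    - [[54,0,0],-0.42]
    - [[72,0,0],-0.56]
    - [[90,-1,0],-0.7]

```text
t: 11.0
eef_pos: [489.9, -26.5, 243.8]
tcp_rot: [-3.14, -0.001, 2.055]
ft_force: [0.4, -0.5, 1.1]
opening: 0.499
grip_force: 0.0
```

jog_arm:
  motion:
    - [[0,0,0],-0.14]
    - [[0,0,0],-0.28]
    - [[0,0,0],-0.42]
    - [[0,0,0],-0.56]
    - [[0,0,0],-0.7]

```text
t: 11.5
eef_pos: [489.7, -27.2, 243.8]
tcp_rot: [-3.141, -0.002, 2.756]
ft_force: [0.0, -0.1, -0.1]
opening: 0.498
grip_force: 0.0
```

jog_arm:
  motion:
    - [[0,0,0],-0.1]
    - [[0,0,0],-0.17]
    - [[0,0,0],-0.17]

```text
t: 11.8
eef_pos: [489.7, -27.2, 244.0]
tcp_rot: [3.142, -0.002, 2.921]
ft_force: [-0.1, -0.6, -0.4]
opening: 0.497
grip_force: 0.0
```

```bash
python3 go.py 490.5 -27.2 116 2.92
python3 - <<'E'
from h import *
w=read_camera("wrist"); print(proj(w,(490.5,-27.2,134)),proj(w,(490.5,-37.2,134)),proj(w,(500.5,-27.2,134)))
cv2.imwrite("pics/g.png",w["img"])
E
```

```text
t 11.8 pos [489.72 -27.21 243.96] rpy [ 3.14 -0.    2.92] open 0.497 F [-0.1  -0.56 -0.45] j [-0.19  0.3   1.87  0.    0.97 -1.54]
shift [ -1.01   0.17 127.96] turn 0.001
[322.39221902 248.31279532] [306.54471603 251.72752397] [325.91563908 263.46220375]
```

View pics/g.png

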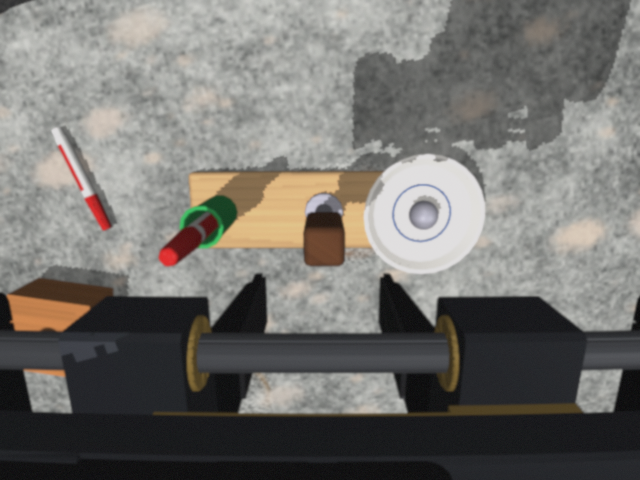

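Wrist view: handle top at (324,246), within 1.5 mm of the prediction. The marker top (168,257) and tube are well outside the fingers. I descend straight down.

jog_arm:
  motion:
    - [[0,1,30],0]
    - [[0,1,60],0]
    - [[0,1,90],0]
    - [[0,1,115],0]
    - [[0,1,128],0]

```text
t: 12.35
eef_pos: [489.4, -26.2, 114.8]
tcp_rot: [-3.142, -0.003, 2.917]
ft_force: [0.1, -0.6, 0.5]
opening: 0.497
grip_force: 0.0
```

jog_arm:
  motion:
    - [[0,0,0],0]
    - [[0,0,0],0]

```text
t: 12.55
eef_pos: [490.3, -26.3, 117.1]
tcp_rot: [3.142, -0.001, 2.919]
ft_force: [-0.9, 0.5, 0.5]
opening: 0.498
grip_force: 0.0
```

jog_arm:
  motion:
    - [[0,0,0],0]
    - [[0,0,0],0]
    - [[0,0,0],0]
    - [[0,0,0],0]
    - [[0,0,0],0]
  grip: 0.68

```text
t: 13.05
eef_pos: [490.4, -26.3, 117.3]
tcp_rot: [3.142, 0.0, 2.92]
ft_force: [1.4, -0.3, 0.0]
opening: 0.32
grip_force: 0.0
```

jog_arm:
  motion:
    - [[0,0,0],0]
    - [[0,0,0],0]
    - [[0,0,0],0]
    - [[0,0,0],0]
  grip: 1

```text
t: 13.45
eef_pos: [490.3, -26.3, 117.2]
tcp_rot: [3.142, 0.0, 2.92]
ft_force: [-1.1, 0.5, 2.4]
opening: 0.273
grip_force: 30.0
```

```bash
python3 go.py 490 -27 146 2.92
```

```text
t 13.45 pos [490.32 -26.32 117.17] rpy [3.14 0.   2.92] open 0.273 F [-1.12  0.52  2.45] j [-0.19  0.48  2.01  0.    0.65 -1.54]
shift [  0.16  -0.73 -28.83] turn -0.0
```

jog_arm:
  motion:
    - [[0,0,-1],0]
    - [[0,0,-3],0]
    - [[0,0,-6],0]
    - [[0,0,-9],0]
    - [[0,0,-12],0]

```text
t: 13.95
eef_pos: [490.3, -26.3, 129.4]
tcp_rot: [3.141, 0.0, 2.92]
ft_force: [-0.1, -0.3, -4.1]
opening: 0.271
grip_force: 30.0
```

jog_arm:
  motion:
    - [[0,0,-3],0]
    - [[0,0,-6],0]
    - [[0,0,-9],0]
    - [[0,0,-12],0]
    - [[0,0,-15],0]

```text
t: 14.45
eef_pos: [490.3, -26.3, 144.4]
tcp_rot: [3.142, 0.0, 2.92]
ft_force: [1.0, -0.3, -4.0]
opening: 0.27
grip_force: 30.0
```

```bash
cat > lv.py <<'E'
from h import *
np.set_printoptions(precision=1,suppress=True)
s=read_camera("side");t=read_camera("top");w=read_camera("wrist");q=state()
print(q["eef_pos"],q["ft_force"],q["moment"])
a=cv2.resize(w["img"],(400,300));b=cv2.resize(s["img"][150:330,180:420],(400,300),interpolation=cv2.INTER_CUBIC)
c=cv2.resize(t["img"][200:350,200:400],(400,300),interpolation=cv2.INTER_CUBIC)
cv2.imwrite("pics/lv.png",np.vstack([np.hstack([a,b]),np.hstack([c,c*0])]))
# ball vs dish/ring in wrist
for n,c in [("wrist",w),("side",s),("top",t)]:
    r=cut_out("ball_center",c); print(n,[(round(x["p"],2),np.array(x["box"])) for x in r[:2]])
E
python3 lv.py
```

```text
[490.4 -26.3 144.3] [-0.2 -0.7 -4.4] [-0.1 -0.   0. ]
wrist [(0.72, array([450.8, 235.6, 493.4, 280.7]))]
side [(0.64, array([241.6, 248.6, 294.1, 327.8]))]
top []
```

View pics/lv.png

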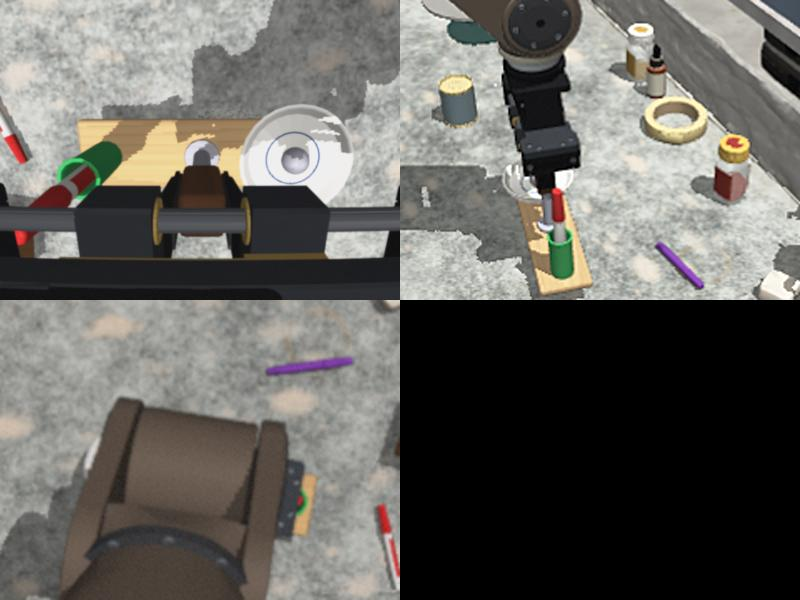

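Everything is level; in the wrist view the ball sits at the middle of the ring, about (472,253). Continuing the lift.

jog_arm:
  motion:
    - [[0,0,-5],0]
    - [[0,0,-12],0]
    - [[0,0,-20],0]
    - [[0,0,-28],0]
    - [[0,0,-36],0]

```text
t: 15.25
eef_pos: [490.4, -26.3, 181.1]
tcp_rot: [3.141, 0.001, 2.92]
ft_force: [0.1, 0.4, -3.6]
opening: 0.273
grip_force: 30.0
```

jog_arm:
  motion:
    - [[0,0,-8],0]
    - [[0,0,-16],0]
    - [[0,0,-24],0]
    - [[0,0,-32],0]
    - [[0,0,-40],0]

```text
t: 15.75
eef_pos: [490.3, -26.3, 220.8]
tcp_rot: [3.142, -0.0, 2.92]
ft_force: [-0.2, 0.4, -3.1]
opening: 0.273
grip_force: 30.0
```

jog_arm:
  motion:
    - [[0,0,-8],0]
    - [[0,0,-16],0]
    - [[0,0,-24],0]
    - [[0,0,-32],0]
    - [[0,0,-40],0]

```text
t: 16.25
eef_pos: [490.3, -26.3, 260.8]
tcp_rot: [3.142, -0.0, 2.92]
ft_force: [-0.2, -0.6, -3.9]
opening: 0.271
grip_force: 30.0
```

jog_arm:
  motion:
    - [[0,0,-7],0]
    - [[0,0,-12],0]
    - [[0,0,-15],0]
    - [[0,0,-16],0]
    - [[0,0,-16],0]

```text
t: 16.75
eef_pos: [490.3, -26.3, 276.1]
tcp_rot: [3.142, -0.0, 2.92]
ft_force: [0.1, -0.4, -4.1]
opening: 0.27
grip_force: 30.0
```

```bash
python3 lv.py;python3 go.py 490 -27 276 1.57
```

```text
[490.2 -26.3 275.8] [ 0.5  0.4 -4.1] [-0.1  0.  -0. ]
wrist [(0.71, array([450.8, 234.3, 494.7, 281.7]))]
side []
top [(0.52, array([397.1, 246. , 444. , 286.2]))]
t 17.05 pos [490.27 -26.31 275.96] rpy [ 3.14 -0.    2.92] open 0.272 F [-0.43  0.25 -3.9 ] j [-0.19  0.26  1.83  0.    1.05 -1.54]
shift [ 0.11 -0.73 -0.04] turn 1.35
```

jog_arm:
  motion:
    - [[0,0,0],0.01]
    - [[0,0,0],0.03]
    - [[0,0,0],0.06]
    - [[0,0,0],0.1]
    - [[0,0,0],0.15]

```text
t: 17.55
eef_pos: [490.3, -26.3, 276.1]
tcp_rot: [3.142, -0.0, 2.767]
ft_force: [-0.3, 0.7, -2.8]
opening: 0.273
grip_force: 30.0
```

jog_arm:
  motion:
    - [[0,0,0],0.05]
    - [[0,0,0],0.1]
    - [[0,0,0],0.15]
    - [[0,0,0],0.2]
    - [[0,0,0],0.25]

```text
t: 18.05
eef_pos: [490.3, -26.3, 276.1]
tcp_rot: [3.142, -0.0, 2.517]
ft_force: [-0.4, 0.7, -4.1]
opening: 0.276
grip_force: 30.0
```

jog_arm:
  motion:
    - [[0,0,0],0.05]
    - [[0,0,0],0.1]
    - [[0,0,0],0.15]
    - [[0,0,0],0.2]
    - [[0,0,0],0.25]

```text
t: 18.55
eef_pos: [490.3, -26.3, 276.1]
tcp_rot: [3.142, -0.0, 2.267]
ft_force: [0.3, -0.0, -5.1]
opening: 0.268
grip_force: 30.0
```

jog_arm:
  motion:
    - [[0,0,0],0.05]
    - [[0,0,0],0.1]
    - [[0,0,0],0.15]
    - [[0,0,0],0.2]
    - [[0,0,0],0.25]

```text
t: 19.05
eef_pos: [490.3, -26.3, 276.1]
tcp_rot: [3.142, -0.0, 2.017]
ft_force: [-0.2, -0.1, -4.2]
opening: 0.277
grip_force: 30.0
```

```bash
python3 lv.py;python3 go.py 490 -27 276 1.571
```

```text
[490.3 -26.3 276.1] [ 0.3  1.2 -4.6] [-0.1  0.1  0. ]
wrist []
side [(0.47, array([287.3, 213. , 298.4, 219.5]))]
top []
t 19.35 pos [490.32 -26.32 276.11] rpy [ 3.14 -0.    2.02] open 0.269 F [-0.22 -0.17 -4.15] j [-0.19  0.26  1.83  0.    1.05 -0.64]
shift [-0.47 -0.58  0.11] turn 0.45
```

jog_arm:
  motion:
    - [[0,0,0],0.02]
    - [[0,0,0],0.05]
    - [[0,0,0],0.09]
    - [[0,0,0],0.13]
    - [[0,0,0],0.17]

```text
t: 19.85
eef_pos: [490.3, -26.3, 276.1]
tcp_rot: [3.142, -0.0, 1.848]
ft_force: [2.1, -0.1, -5.3]
opening: 0.273
grip_force: 30.0
```

jog_arm:
  motion:
    - [[0,0,0],0.04]
    - [[0,0,0],0.08]
    - [[0,0,0],0.12]
    - [[0,0,0],0.16]
    - [[0,0,0],0.19]

```text
t: 20.35
eef_pos: [490.3, -26.3, 276.1]
tcp_rot: [3.142, -0.0, 1.658]
ft_force: [0.1, -0.3, -4.1]
opening: 0.27
grip_force: 30.0
```

jog_arm:
  motion:
    - [[0,0,0],0.03]
    - [[0,0,0],0.055]
    - [[0,0,0],0.075]
    - [[0,0,0],0.086]
    - [[0,0,0],0.09]

```text
t: 20.85
eef_pos: [490.3, -26.3, 276.1]
tcp_rot: [3.142, -0.0, 1.569]
ft_force: [-0.1, -0.5, -4.3]
opening: 0.272
grip_force: 30.0
```

jog_arm:
  motion:
    - [[0,0,0],0]
    - [[0,0,0],0]
    - [[0,0,0],0]
    - [[0,0,0],0]
    - [[0,0,0],0]

```text
t: 21.35
eef_pos: [490.3, -26.3, 276.1]
tcp_rot: [3.142, -0.0, 1.57]
ft_force: [0.4, -0.1, -3.7]
opening: 0.271
grip_force: 30.0
```

```bash
cat > fin.py <<'E'
from h import *
np.set_printoptions(precision=1,suppress=True)
s=read_camera("side");w=read_camera("wrist");q=state();H=np.r_[q["eef_pos"][:2],0];u=q["eef_pos"][2]-117.2
print(q["t"],q["eef_pos"],q["tcp_rot"]*100,"underside",u)
cv2.imwrite("pics/fin.png",w["img"])
E=[("dish",(85,0,22)),("ball",(85,0,29.5)),("tube",(-92,0,76)),("plate corner L",(-100,35,12)),("corner R",(-100,-35,12))]
for n,(x,y,z) in E: print(n,"wrist",proj(w,H+[x,y,z+u]),"side",proj(s,H+[x,y,z+u]))
for n in ["ball_center","tube_mouth","dish_center","marker"]:
    for c,k in [(w,"w"),(s,"s")]:
        for r in cut_out(n,c)[:2]: b=np.array(r["box"]); print(n,k,round(r["p"],2),b,"ctr",(b[:2]+b[2:])/2)
hsv=cv2.cvtColor(w["img"],cv2.COLOR_BGR2HSV)
m=cv2.inRange(hsv,(100,50,50),(130,255,255)); n,l,st,ce=cv2.connectedComponentsWithStats(m)
x0,y0=proj(w,H+[85,0,22+u]); ys,xs=np.nonzero(m); k=np.hypot(xs-x0,ys-y0)<80
print("blue ring",cv2.minEnclosingCircle(np.c_[xs[k],ys[k]].astype(np.float32)) if k.sum()>20 else None, proj(w,H+[110,0,22+u]))
E
python3 fin.py
```

```text
21.45 [490.3 -26.3 276.1] [314.2  -0.  157. ] underside 158.93119856064624
dish wrist [468.6 253.2] side [299.1 225.2]
ball wrist [472.9 256.9] side [299.  222.4]
tube wrist [125.3 286.3] side [219.2 227.8]
plate corner L wrist [152.9 191.4] side [214.1 244.5]
corner R wrist [163.9 302.3] side [225.  263.2]
ball_center w 0.91 [450.  240.6 495.2 286.5] ctr [472.6 263.6]
ball_center s 0.57 [296.5 221.  307.5 224.4] ctr [302.  222.7]
ball_center s 0.44 [209.8 191.8 321.6 270.7] ctr [265.7 231.2]
tube_mouth w 0.86 [ 90.  168.7 564.5 383.9] ctr [327.2 276.3]
tube_mouth w 0.67 [578.4 207.7 637.4 275.8] ctr [607.9 241.8]
tube_mouth s 0.56 [210.9 185.1 323.6 268. ] ctr [267.2 226.6]
dish_center w 0.67 [ 93.6 165.6 565.5 380.4] ctr [329.6 273. ]
dish_center w 0.46 [ 25.9 259.5 152.8 373.5] ctr [ 89.4 316.5]
dish_center s 0.78 [206.4 188.7 326.  273.9] ctr [266.2 231.3]
dish_center s 0.6 [213.8 195.9 226.1 232.1] ctr [219.9 214. ]
marker w 0.71 [ 27.1 263.1 152.9 374.4] ctr [ 90.  318.8]
marker w 0.69 [283.8 378.4 301.2 390.1] ctr [292.5 384.2]
marker s 0.83 [216.1 194.5 223.5 229. ] ctr [219.8 211.8]
marker s 0.67 [333.  297.  361.2 321.6] ctr [347.1 309.3]
blue ring ((467.9356689453125, 252.42324829101562), 44.36518096923828) [510.6 253.1]
```

jog_arm:
  motion:
    - [[0,0,0],0]
    - [[0,0,0],0]
    - [[0,0,0],0]
    - [[0,0,0],0]
    - [[0,0,0],0]

```text
t: 22.35
eef_pos: [490.3, -26.3, 276.1]
tcp_rot: [-3.142, -0.0, 1.57]
ft_force: [-0.7, -1.2, -4.4]
opening: 0.27
grip_force: 30.0
```

jog_arm:
  motion:
    - [[0,0,0],0]
    - [[0,0,0],0]
    - [[0,0,0],0]
    - [[0,0,0],0]
    - [[0,0,0],0]

```text
t: 22.85
eef_pos: [490.3, -26.3, 276.1]
tcp_rot: [3.142, -0.0, 1.57]
ft_force: [-0.3, -0.6, -4.5]
opening: 0.273
grip_force: 30.0
```

```bash
python3 fin.py | grep -E "underside|ball_center w|ring|marker"; sleep 0
python3 - <<'E'
from h import *
for i in range(4):
    for _ in range(3): w=read_camera("wrist")
    r=cut_out("ball_center",w); print(np.round(r[0]["box"],1) if r else None)
E
```

```text
22.95 [490.3 -26.3 276.1] [314.2  -0.  157. ] underside 158.92950091722986
ball_center w 0.65 [449.6 238.4 496.5 283.4] ctr [473.1 260.9]
marker w 0.58 [284.6 379.1 300.2 390.4] ctr [292.4 384.8]
marker s 0.75 [346.2 400.7 410.3 450.1] ctr [378.2 425.4]
marker s 0.74 [257.4 356.1 295.7 386.1] ctr [276.5 371.1]
blue ring ((467.9356689453125, 252.42324829101562), 44.36518096923828) [510.5 253.1]
[451.5 237.7 494.1 283.5]
[450.1 235.2 493.4 285.6]
[451.3 237.2 493.5 283.7]
[449.3 236.8 494.2 284.5]
```

The ball is at rest near the dish middle. The tray is level at yaw 0 with its underside at about 159 mm. I'm handing in the job.

```bash
python3 -c "from cell import job_done; print(job_done())"
```

```text
the job is handed in; nothing more can be done
None
```

The job is handed in: the marker stands released in the green tube, and the arm holds the level tray by its handle about 16 cm up, dish end straight at the window, with the steel ball at rest inside the blue ring (about 25 s used).

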